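# Gather the jar caps in the green corner of the tote

## Task

One blue cap lies on the bench beside the white tote: put it into the tote with the other three and let go of it while the tote still stands flat. Then take the tote by its round steel bar and tip it up over its green toe plate, which stays resting on the bench, until all four caps have slid together into the green corner. Finish while holding the tote by the bar like that, still and steeply tilted (about 35 degrees), caps in the green corner; do not overturn it, and leave the jar and the steel cup where they stand.

Things in the scene. Friction and masses are not known exactly. Their poses are not given: they have to be found in the camera images.
- tray: White open tote, loose on the bench, 200 x 200 mm, 45 mm high, walls and floor 4 mm, 0.3 to 0.6 kg. Origin: centre of its underside; x, y along its sides, z up. The steel bar bridges its +x+y corner; the green corner is -x-y. Smooth inside: caps begin to slide at about 10 to 15 degrees of tilt and run along the walls into the low corner by about 25 to 35 degrees.
- bar (a point): Middle of the steel grip bar: level, round, 12 mm diameter, 77 mm long, bridging the corner opposite the green one square to the diagonal (along the tote's x = -y), at (70.75, 70.75, 75) mm in the tote's frame, 30 mm above the rim, on a post 12 mm wide at each end; free below and beside. Axes as the tote's. Firmly pinched from above it turns only stiffly: lean the fingers over with the tote.
- corner (a point): Inside green corner of the tote, at the inner floor: (-96, -96, 4) mm in the tote's frame. Axes as the tote's.
- toe (a point): Middle of the outer lower edge of the green toe plate, a 4 mm thick plate 60 mm wide across the diagonal that sticks out under the green corner: (-104, -104, 0) mm in the tote's frame. The tote pivots about this edge (a line square to the diagonal) when its bar is raised. Axes as the tote's.
- cap1_mid (a point): Blue ribbed screw cap with a small white disc on top: upright cylinder, 32 mm diameter, 22 mm high, 20 g. This point is its centre, 11 mm above its underside; z is its axis. Starts in the tote.
- cap2_mid (a point): Blue ribbed screw cap with a small white disc on top: upright cylinder, 32 mm diameter, 22 mm high, 20 g. This point is its centre, 11 mm above its underside; z is its axis. Starts in the tote.
- cap3_mid (a point): Blue ribbed screw cap with a small white disc on top: upright cylinder, 32 mm diameter, 22 mm high, 20 g. This point is its centre, 11 mm above its underside; z is its axis. Starts in the tote, near the corner below the bar; room is left for fingers above it.
- cap4_mid (a point): Blue ribbed screw cap with a small white disc on top: upright cylinder, 32 mm diameter, 22 mm high, 20 g. This point is its centre, 11 mm above its underside; z is its axis. The stray one: starts on the bench beside the tote, to its left or right. The part of the tote from its centre towards the green corner is free at the start.
- cap1: The same cap 1, origin at the centre of its underside.
- cap2: The same cap 2, origin at the centre of its underside.
- cap3: The same cap 3, origin at the centre of its underside.
- cap4: The same cap 4, origin at the centre of its underside.
- jar: Bystander: loose glass culture jar with white lid, 84 mm diameter, 122 mm high, 0.4 kg, on the other side of the tote from the stray cap. Origin at the centre of its underside.
- jar_mid (a point): Centre of the jar, 61 mm above its underside.
- cup: Bystander: loose steel cup, 72 mm diameter, 110 mm high, 0.25 kg, far side of the bench. Origin at the centre of its underside.
- cup_mid (a point): Centre of the cup, 55 mm above its underside.
- steriliser: Bystander: fixed dark bead steriliser, 120 x 130 mm box 154 mm high with a white collar on top to 168 mm, a 30 mm deep black control box on its front and forceps standing in it to 240 mm; far side of the bench. Origin at the centre of its underside.
Things that resemble listed ones, but are neither listed nor needed, are in the scene too. Leave any red or yellow look-alike of the cap4 alone. Leave any turquoise look-alike of the cap1 alone.

How it is judged:
On the way:
1. the stray cap lies in the tote, released, while the tote stands flat on the bench (x of cap4_mid in the frame of tray between -0.09 and 0.09 m and y of cap4_mid in the frame of tray between -0.09 and 0.09 m and z of cap4_mid in the frame of tray below 0.045 m and angle between tray's own z axis and vertical below 0.1 rad and contact force between the fingers and cap4 below 0.1 N), for 0.2 s.
At the end, for the whole second after the job is handed in: Gripper holds the tote within 50 mm of the bar's middle, tilted 22 to 52 degrees, bar over 120 mm up, toe within 15 mm of the bench; all caps within 100 mm of the inside green corner, free of the fingers; all at rest; tote clear of the bystanders; jar and cup moved under 30 mm (angle between tray's own z axis and vertical between 0.38 and 0.9 rad and height (world z) of bar above 0.12 m and height (world z) of toe below 0.015 m and contact force between the fingers and tray above 0.5 N and distance between the grasp point and bar below 0.05 m and distance between each of cap1_mid, cap2_mid, cap3_mid, cap4_mid and corner below 0.1 m and z of each of cap1_mid, cap2_mid, cap3_mid, cap4_mid in the frame of tray below 0.05 m and linear speed of each of cap1, cap2, cap3, cap4, tray below 0.05 m/s and contact force between the fingers and cap1 below 0.1 N and contact force between the fingers and cap2 below 0.1 N and contact force between the fingers and cap3 below 0.1 N and contact force between the fingers and cap4 below 0.1 N and contact force between tray and jar below 0.1 N and contact force between tray and cup below 0.1 N and contact force between tray and steriliser below 0.1 N and distance of each of jar_mid, cup_mid from where it was at the start of the episode below 0.03 m); the arm keeps its last pose, push and grip.
It fails at once if the tote is overturned (tilted more than 63 degrees) (angle between tray's own z axis and vertical above 1.1 rad).
It fails at once if the jar is moved more than 30 mm (distance of jar_mid from where it was at the start of the episode above 0.03 m).
It fails at once if the steel cup is moved more than 30 mm (distance of cup_mid from where it was at the start of the episode above 0.03 m).
It also fails if it takes over 48 s, if anything falls off the work surface, if the arm or the gripper's body presses on something with over 40 N, if the wrist force passes 120 N, or if a joint passes its speed limit or range.

## Robot

A 6-joint arm with a two-finger parallel gripper is mounted at the origin on the work surface. World frame = base frame: x ahead of the robot, y to its left, z up, the work surface at z = 0. Lengths are in m, angles in rad, forces in N, time in s.
With the tool pointing down it reaches from about 0.35 to 0.925 m from the base axis. Payload 6.4 kg.
Tool frame: the origin (TCP) lies between the finger pads; the fingertips stand 25 mm ahead of it and the grasp point (between the pads) lies 6 mm ahead of it; z points along the fingers, y is the direction in which the jaws open and shut (so a half turn about z gives the same grasp; the last joint's range is limited). The gripper opens to 85 mm and grips with 20 to 120 N. Pads are 22 mm wide; open, the fingers measure 114 mm over their backs; the gripper's body (76 mm by 85 mm) begins 54 mm behind the grasp point. The pads swing forward as they close: fully open they stand 13 mm farther back than shut.
Start: joints at [1.081, 0.245, 1.558, -0, 1.339, -0.174], TCP at [0.202, 0.618, 0.256] pointing down, gripper open.
Joint ranges: [-3.13, 3.13], [-1.02, 2.26], [0.13, 2.54], [-0.95, 4.09], [0.21, 2.88], [-2.74, 2.74]. Speed limits (rad/s): [2.57, 2.57, 3.14, 3.14, 3.14, 3.14].

## Interface

Orientations are given as a 3x3 rotation matrix whose columns are the frame's x, y, z axes.
In Python, from station import * gives the robot as it stands.
- The arm moves only by the tool send_rows, never from a script. Its argument "plan" is a list that holds one entry, the list of rows, each a list of 4 numbers: the shift along the tool's x, y, z in cm, then the turn about the tool's z in rad. A call has exactly 10 rows; each row is the pose to reach, as a shift and turn from the pose commanded when the call began, along the tool's axes at that moment; what a row does not reach only later rows make up. A row lasts 1/8 s, in which the tool goes at most 62.5 mm and 10.7 degrees, less where a joint would pass 70% of its speed; a pose out of reach is approached as far as the arm can. A call with a gripper value outside its range is refused whole. "gripper" is the opening, from 0 (shut) to 1 (fully open), set as the call begins (left out, the last holds). The fingers move at their own pace and stop on an object; "force" is the grip in N (left out, the last holds). Time passes only in rows, so rows that repeat a pose let the fingers close, or fill a call up. It gives the time, the measured TCP pose, the force and the opening at its end, in the units of the state.
- read_state(): the state, without advancing time (a new reading comes with each control period).
- snapshot(name): name is "scene" or "top"; returns (picture, depth): 384x512x3 uint8, red, green, blue; 384x512 float32, m along the optical axis (not along the pixel's ray), 0 where there is no reading.
- camera_params(name): a dict with "K" (3x3 intrinsics, pixels), "distortion" ([k1, k2, p1, p2, k3] as OpenCV has them; the pictures are not rectified), "eye" and "attitude" of the camera in the world. Camera axes: x right, y up, looking along -z (the intrinsics and any distortion apply to the point x, -y, -z); pixel columns grow to the right and rows downward; lengths in m; the calibration is good to about 2 mm. A picture is of the moment at which its call begins. camera_params takes no time and is no camera call.
- hand_in(): hands the job in, once; it reports no verdict.
Trained networks look in the newest picture that a camera, given by its name, has taken for a name from the list of things; names that differ only in an ending like _2 or _b are one class to them, and where a whole thing is asked for, a point or a joint stands for the part that bears it (a point fixed in the world has none). Each returns a list of dicts, best first, with "p" (0 to 1); they miss things now and then, are a little off and sometimes report something else, mostly with a low value. They report only what shows in the picture. A call takes as long as a camera call. They do not tell look-alikes from the thing itself.
- outline_of(camera, label): "mask" (384x512 bool, what is visible of it) and "extent" ([left, top, right, bottom] in pixels, round what is visible of it).
The state is a dict: "time": time; "qpos": joint angles; "qvel": joint speeds; "joint_efforts": joint torques, N m; "eef_pos": TCP position; "orientation": TCP orientation; "force": force on the tool from outside, world axes, zero at the start; "wrist_torque": the same for the moment, N m; "gripper_width": opening from 0.0 (shut) to 1.0 (fully open).
Only numpy, scipy, OpenCV 4.12 (cv2) and the standard library are available. Lean on these libraries where they do the work, as an engineer would, in place of code of your own. Each camera call takes 0.05 s, during which the arm holds its last target. There are 200 camera calls.

## Working session

There is one attempt and no reset: what is moved stays moved. The work goes in short steps, Python scripts to look and compute and a tool call to move; the robot and the scene stay as the last step left them, time stands still between calls to the robot, and variables do not carry over. Pictures are saved under pics/ and viewed, about 8 in all and at most 12, crops included, and the job is handed in when it is done.

Besides the shell and the picture viewer there is one more tool, called as a command line: name --argument value ..., lists and objects as JSON in quotes. send_rows: Moves the arm, as the interface text tells. Its arguments: {"type":"object","properties":{"plan":{"type":"array"},"gripper":{"type":"number"},"force":{"type":"number"}},"required":["plan"]}

```bash
mkdir -p pics
cat > h.py <<'E'
from station import *
import numpy as np, cv2
def save(name,fn):
    p,d=snapshot(name); cv2.imwrite('pics/'+fn,p[:,:,::-1]); return p,d
def cloud(name,d):
    c=camera_params(name); K=np.array(c['K'],float); D=np.array(c['distortion'],float)
    v,u=np.mgrid[:384,:512]
    n=cv2.undistortPoints(np.stack([u,v],-1).reshape(-1,1,2).astype(float),K,D).reshape(384,512,2)
    P=np.stack([n[...,0]*d,-n[...,1]*d,-d],-1)
    return P@np.array(c['attitude']).T+np.array(c['eye'])
E
python3 - <<'E'
from h import *
print(read_state()); print(camera_params('top')); print(camera_params('scene'))
for n in ['top','scene']:
    p,d=save(n,n+'0.png'); W=cloud(n,d); np.save(n+'W.npy',W)
    for l in ['tray','bar','cap1','cap4','jar','cup','steriliser','toe']:
        for o in outline_of(n,l)[:6]:
            m=o['mask']&(d>0); w=W[m]
            print(n,l,round(o['p'],2),np.round(o['extent']),np.round(np.median(w,0),3) if len(w) else '',np.round(np.percentile(w[:,2],95),3) if len(w) else '')
E
```

```text
{'time': 0.0, 'qpos': array([ 1.08087627e+00,  2.45823169e-01,  1.55903940e+00, -8.27542383e-06,
        1.33871552e+00, -1.74107244e-01]), 'qvel': array([ 0.00106544, -0.00059992, -0.00050478, -0.00010396, -0.00019567,
        0.00135849]), 'joint_efforts': array([ 5.04171530e-04, -4.29492545e+01, -3.26129293e+01, -9.45003308e-05,
        5.27276716e-03, -2.85260157e-06]), 'eef_pos': array([0.20163311, 0.61738382, 0.25516082]), 'orientation': array([[-9.50544679e-01,  3.10586467e-01, -9.27150686e-04],
       [ 3.10587669e-01,  9.50543117e-01, -1.75567858e-03],
       [ 3.36006697e-04, -1.95681250e-03, -9.99998029e-01]]), 'force': array([ 0.13644396,  0.24227326, -0.01961997]), 'wrist_torque': array([-0.04811535, -0.05700691,  0.0341859 ]), 'gripper_width': 0.997199139248264}
{'K': array([[423.44711563,   0.        , 250.57905618],
       [  0.        , 423.44711563, 197.629354  ],
       [  0.        ,   0.        ,   1.        ]]), 'distortion': array([-0.09111465,  0.        ,  0.        ,  0.        ,  0.        ]), 'eye': array([ 0.4229895 , -0.00920866,  1.31636405]), 'attitude
[... 2243 characters left out ...]
 [377. 204. 390. 217.] [0.441 0.333 0.021] 0.024
scene cap4 0.71 [255. 220. 267. 234.] [0.568 0.026 0.026] 0.03
scene cap4 0.71 [243. 255. 257. 267.] [0.674 0.021 0.022] 0.025
scene cap4 0.69 [372. 186. 384. 198.] [0.37  0.323 0.022] 0.025
scene cap4 0.58 [399. 218. 414. 232.] [0.481 0.395 0.022] 0.027
scene cap4 0.47 [377. 204. 390. 217.] [0.441 0.333 0.021] 0.024
scene jar 0.98 [136. 133. 167. 182.] [ 0.438 -0.312  0.079] 0.124
scene cup 0.96 [385. 232. 427. 285.] [0.659 0.353 0.079] 0.111
scene cup 0.43 [ 48. 156. 128. 245.] [ 0.688 -0.355  0.127] 0.169
scene steriliser 0.7 [ 48. 149. 126. 245.] [ 0.687 -0.355  0.126] 0.169
scene toe 0.67 [199. 163. 304. 246.] [ 0.483 -0.014  0.008] 0.047
```

Run:
```python
import cv2,numpy as np
a=cv2.imread('pics/top0.png')[120:270,100:310]
b=cv2.imread('pics/scene0.png')[130:300,180:440]
a=cv2.resize(a,(798,570),interpolation=cv2.INTER_CUBIC)
cv2.imwrite('pics/a.png',a); cv2.imwrite('pics/b.png',cv2.resize(b,(790,517),interpolation=cv2.INTER_CUBIC))
p=cv2.imread('pics/top0.png');h=cv2.cvtColor(p,cv2.COLOR_BGR2HSV);W=np.load('topW.npy')
for n,lo,hi in [('blue',(100,120,40),(130,255,255)),('green',(45,80,40),(80,255,255)),('turq',(81,80,40),(99,255,255))]:
    m=cv2.inRange(h,lo,hi); k,l,s,c=cv2.connectedComponentsWithStats(m)
    for i in range(1,k):
        if s[i,4]>8: w=W[l==i]; print(n,s[i],np.round((w.min(0)+w.max(0))/2,3),np.round(np.median(w,0),3))
# bar: pixels 0.06..0.09 high near tote
m=(W[...,2]>.055)&(W[...,2]<.09)&(abs(W[...,0]-.48)<.2)&(abs(W[...,1]+.01)<.2)
print(np.argwhere(m).mean(0)[::-1],m.sum(),np.round(W[m],3).tolist())
```

```text
blue [235 173  10  10  32] [0.561 0.022 0.026] [0.558 0.02  0.025]
blue [274 183   9  10  25] [ 0.527 -0.095  0.025] [ 0.523 -0.09   0.025]
blue [135 217  11  11  52] [0.43  0.169 0.658] [0.43  0.325 0.021]
blue [252 217  10  10  33] [ 0.425 -0.028  0.027] [ 0.426 -0.029  0.026]
green [483  95   8  12  47] [ 0.777 -0.742  0.08 ] [ 0.774 -0.742  0.083]
green [452  97   6  12  34] [ 0.77  -0.638  0.083] [ 0.768 -0.636  0.086]
green [488 123   6  14  42] [ 0.565 -0.383  0.695] [ 0.686 -0.748  0.084]
green [457 126   8  15  39] [ 0.676 -0.649  0.083] [ 0.677 -0.648  0.083]
green [207 207  20  25 193] [0.434 0.095 0.024] [0.426 0.101 0.006]
green [ 40 300   7  12  27] [0.186 0.61  0.085] [0.189 0.608 0.082]
green [ 34 330   5   6  14] [0.107 0.633 0.084] [0.108 0.635 0.086]
green [ 40 333   3   4  10] [0.101 0.619 0.081] [0.1   0.62  0.079]
green [ 40 338   4   6  18] [0.249 0.305 0.698] [0.083 0.615 0.087]
green [ 66 347   4   6  11] [0.059 0.535 0.09 ] [0.06  0.536 0.087]
green [ 71 349   4   5  11] [0.053 0.522 0.081] [0.052 0.523 0.082]
green [ 73 355   4   6  14] [0.035 0.516 0.087] 
[... 2358 characters left out ...]
2, -0.115, 0.086], [0.512, -0.118, 0.079], [0.512, -0.121, 0.08], [0.509, -0.112, 0.077], [0.509, -0.115, 0.081], [0.509, -0.117, 0.085], [0.509, -0.121, 0.075], [0.509, -0.124, 0.079], [0.507, -0.112, 0.074], [0.506, -0.115, 0.075], [0.506, -0.118, 0.079], [0.506, -0.121, 0.082], [0.506, -0.124, 0.079], [0.503, -0.115, 0.078], [0.503, -0.117, 0.084], [0.503, -0.12, 0.083], [0.503, -0.124, 0.076], [0.503, -0.126, 0.081], [0.5, -0.118, 0.081], [0.5, -0.121, 0.079], [0.5, -0.124, 0.08], [0.5, -0.127, 0.078], [0.497, -0.118, 0.08], [0.497, -0.12, 0.083], [0.497, -0.123, 0.084], [0.497, -0.126, 0.082], [0.494, -0.121, 0.075], [0.494, -0.123, 0.08], [0.494, -0.127, 0.078], [0.492, -0.122, 0.059]]
```

View pics/a.png

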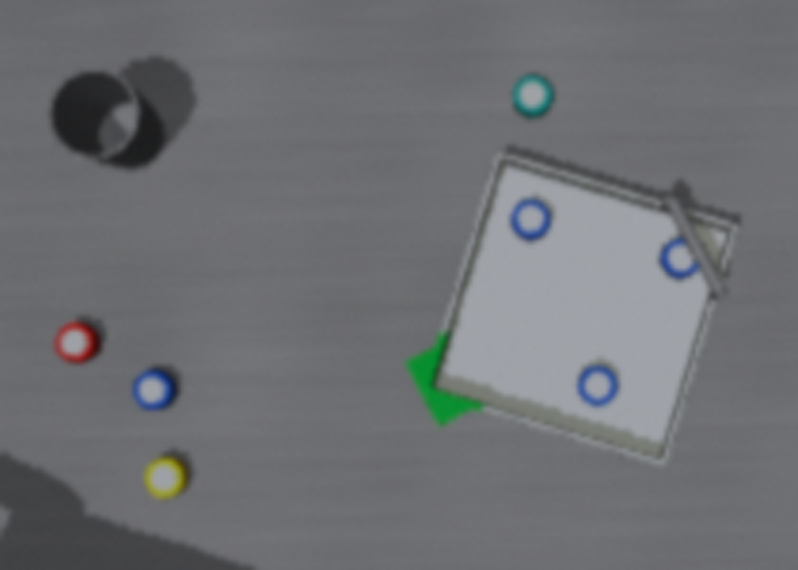

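View pics/b.png

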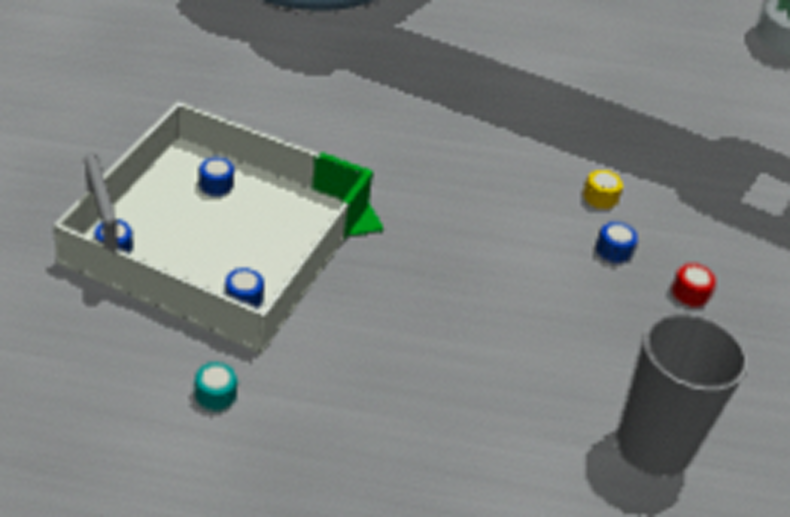

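The stray blue cap sits at crop (153,388), between the red and yellow ones. In the tote, the bar is at top right and the green toe at lower left. I'll compute the numbers for the moves.

```bash
cat >> h.py <<'E'
def ray(name,uv,z):
    c=camera_params(name); n=cv2.undistortPoints(np.array([[uv]],float),np.array(c['K']),np.array(c['distortion']))[0,0]
    r=np.array(c['attitude'])@np.array([n[0],-n[1],-1]); e=np.array(c['eye']); return e+r*(z-e[2])/r[2]
def to(target,s=None):
    s=s or read_state(); return np.round(s['orientation'].T@(np.array(target)-s['eef_pos'])*100,2)
E
python3 - <<'E'
from h import *
W=np.load('topW.npy')
m=(W[...,2]>.072)&(W[...,2]<.09)&(abs(W[...,0]-.48)<.2)&(abs(W[...,1]+.01)<.2)
q=W[m]; c=q.mean(0); mid=(q.min(0)+q.max(0))/2; w,v=np.linalg.eigh(np.cov(q[:,:2].T)); b=v[:,1]
print('bar',c,mid,b,np.degrees(np.arctan2(b[1],b[0])))
for n in ['top','scene']:
    p,d=snapshot(n); h=cv2.cvtColor(p,cv2.COLOR_RGB2HSV); Wn=cloud(n,d)
    k,l,s,cc=cv2.connectedComponentsWithStats(cv2.inRange(h,(100,90,40),(130,255,255)))
    for i in range(1,k):
        w=np.median(Wn[l==i],0)
        if s[i,4]>15 and abs(w[0]-.43)<.06 and abs(w[1]-.33)<.06:
            print(n,s[i],cc[i],ray(n,(s[i,0]+(s[i,2]-1)/2,s[i,1]+(s[i,3]-1)/2),.022 if n=='top' else .011))
    # rim: tote points z .04-.05
    m=(Wn[...,2]>.04)&(Wn[...,2]<.05)&(abs(Wn[...,0]-.487)<.17)&(abs(Wn[...,1]+.016)<.17)
    r=cv2.minAreaRect(Wn[m][:,:2].astype(np.float32)); print(n,'rim',r)
print(to([.43,.327,.12]))
E
```

```text
bar [ 0.53254408 -0.10529448  0.07933565] [ 0.53287972 -0.10536712  0.07893345] [-0.89238079 -0.4512832 ] -153.1739574051061
top [135 217  11  11  66] [140.33333333 222.03030303] [0.42998584 0.33015438 0.022     ]
top rim ((0.48769882321357727, -0.01533515751361847), (0.20201538503170013, 0.20139239728450775), 71.83827209472656)
scene [376 203  14  14 109] [382.11926606 210.06422018] [0.43012074 0.33474997 0.011     ]
scene rim ((0.49021074175834656, -0.013524681329727173), (0.2033415138721466, 0.20461337268352509), 71.89148712158203)
[-30.72 -20.56  13.63]
```

send_rows --plan '[[[-3,-2,1.5,-0.1],[-7,-4.6,3.5,-0.2],[-11,-7.2,5.5,-0.3],[-15,-9.8,7.5,-0.4],[-19,-12.4,9.5,-0.5],[-23,-15,11.5,-0.6],[-26.5,-17.5,12.5,-0.7],[-29,-19.3,13.5,-0.784],[-30.6,-20.1,13.5,-0.784],[-30.6,-20.1,13.5,-0.784]]]' --gripper 0.75

```text
time: 2.25
eef_pos: [0.4313, 0.3317, 0.1219]
orientation: [[-0.894, -0.449, 0.001], [-0.449, 0.894, 0.001], [-0.001, 0.0, -1.0]]
force: [-0.3, 1.0, 0.7]
gripper_width: 0.749
```

Run:
```python
from h import *
s=read_state();print(s['time'],s['eef_pos'],s['orientation'],s['gripper_width'],to([.43,.331,.029]))
p,d=save('scene','c.png'); cv2.imwrite('pics/c.png',cv2.resize(p[120:290,290:500,::-1],None,fx=3.5,fy=3.5,interpolation=cv2.INTER_CUBIC))
```

```text
2.25 [0.43126283 0.33168583 0.12193092] [[-8.93599733e-01 -4.48863738e-01  9.28290363e-04]
 [-4.48863246e-01  8.93600192e-01  6.95172397e-04]
 [-1.14155813e-03  2.04530443e-04 -9.99999328e-01]] 0.7487778409528967 [ 0.15 -0.01  9.29]
```

View pics/c.png

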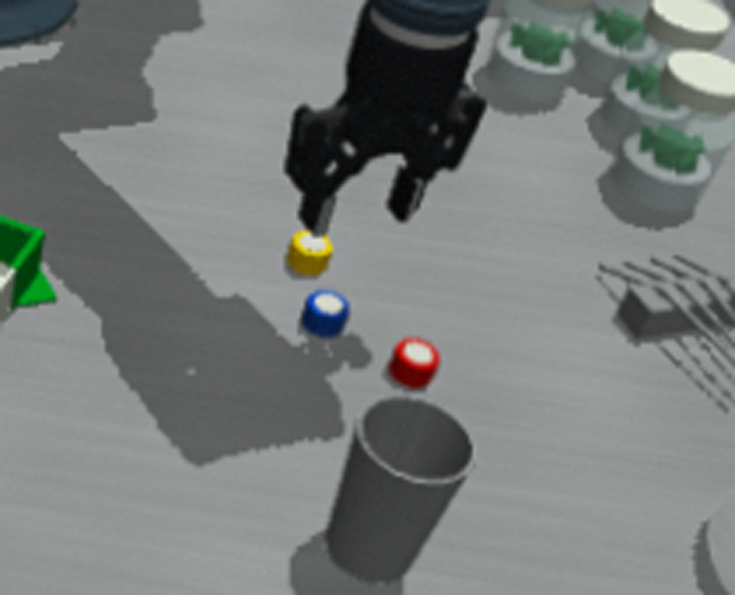

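The gripper is above the cap, with the jaw line clear of the red and yellow caps. I'll descend and grip.

send_rows --plan '[[[0.1,0,3,0],[0.1,0,6,0],[0.1,0,8,0],[0.1,0,9.1,0],[0.1,0,9.2,0],[0.1,0,9.2,0],[0.1,0,9.2,0],[0.1,0,9.2,0],[0.1,0,9.2,0],[0.1,0,9.2,0]]]'

```text
time: 3.55
eef_pos: [0.4295, 0.3313, 0.0294]
orientation: [[-0.892, -0.451, 0.0], [-0.451, 0.892, 0.0], [-0.0, 0.0, -1.0]]
force: [-0.1, -0.2, -0.2]
gripper_width: 0.747
```

send_rows --plan '[[[0,0,0,0],[0,0,0,0],[0,0,0,0],[0,0,0,0],[0,0,0,0],[0,0,0,0],[0,0,-2,0],[0,0,-5,0],[0,0,-8,0],[0,0,-8,0]]]' --gripper 0.2 --force 30

```text
time: 4.8
eef_pos: [0.4308, 0.332, 0.1115]
orientation: [[-0.892, -0.451, 0.004], [-0.451, 0.892, 0.002], [-0.005, -0.0, -1.0]]
force: [0.5, -0.4, -1.3]
gripper_width: 0.361
```

Run:
```python
from h import *
s=read_state();print(s['time'],s['eef_pos'],s['gripper_width'],to([.471,.018,.11]))
p,d=save('scene','d.png'); cv2.imwrite('pics/d.png',cv2.resize(p[120:290,290:500,::-1],None,fx=3,fy=3,interpolation=cv2.INTER_CUBIC))
```

```text
4.8 [0.43083487 0.33204078 0.11146838] 0.36055731677969405 [ 10.59 -29.84   0.1 ]
```

View pics/d.png

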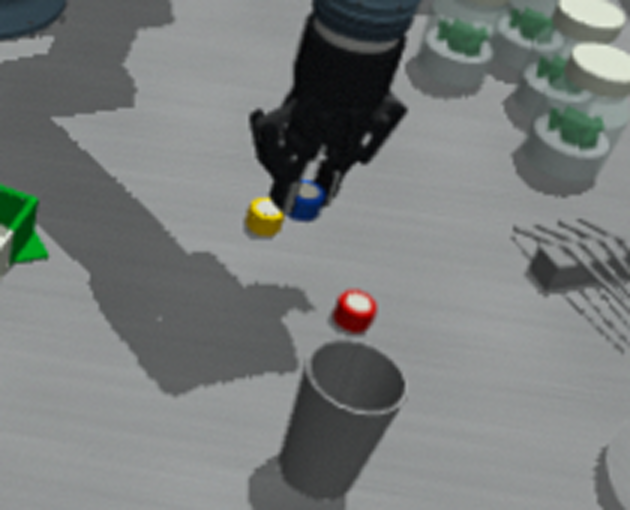

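The blue cap is in the fingers and has left the bench. I'll move it over the free part of the tote.

send_rows --plan '[[[1.2,-3.5,0,0],[3,-8,0,0],[4.8,-13,0,0],[6.5,-18,0,0],[8.2,-23,0,0],[9.6,-27,0,0],[10.3,-29,0,0],[10.6,-29.8,0,0],[10.6,-29.8,0,0],[10.6,-29.8,0,0]]]'

```text
time: 6.1
eef_pos: [0.4689, 0.0184, 0.1088]
orientation: [[-0.892, -0.452, -0.001], [-0.452, 0.892, 0.0], [0.001, 0.001, -1.0]]
force: [-0.6, -0.6, -0.9]
gripper_width: 0.361
```

Run:
```python
from h import *
s=read_state();print(s['time'],s['eef_pos'],s['gripper_width'],to([.471,.018,.036]))
```

```text
6.1 [0.46888052 0.01838319 0.10880357] 0.3613374376489368 [-0.18 -0.14  7.28]
```

send_rows --plan '[[[0,0,2,0],[0,0,4,0],[0,0,5.5,0],[0,0,6.6,0],[0,0,7.2,0],[0,0,7.2,0],[0,0,7.2,0],[0,0,7.2,0],[0,0,7.2,0],[0,0,7.2,0]]]'

```text
time: 7.35
eef_pos: [0.4694, 0.0175, 0.0374]
orientation: [[-0.892, -0.451, 0.0], [-0.451, 0.892, -0.0], [-0.0, -0.0, -1.0]]
force: [0.1, 0.3, 0.4]
gripper_width: 0.36
```

send_rows --plan '[[[0,0,0,0],[0,0,0,0],[0,0,0,0],[0,0,0,0],[0,0,0,0],[0,0,-1,0],[0,0,-3.5,0],[0,0,-7,0],[0,0,-11,0],[0,0,-11,0]]]' --gripper 0.6

```text
time: 8.6
eef_pos: [0.4719, 0.0171, 0.1515]
orientation: [[-0.892, -0.451, 0.008], [-0.451, 0.892, -0.002], [-0.007, -0.005, -1.0]]
force: [0.4, 0.3, -0.3]
gripper_width: 0.6
```

Run:
```python
from h import *
s=read_state();print(s['time'],s['eef_pos'],s['gripper_width'],to([.5328,-.1053,.15]))
p,d=save('scene','e.png'); cv2.imwrite('pics/e.png',cv2.resize(p[110:270,170:390,::-1],None,fx=3.5,fy=3.5,interpolation=cv2.INTER_CUBIC))
```

```text
8.6 [0.47189732 0.017094   0.15151229] 0.5999048245635826 [  0.09 -13.67   0.22]
```

View pics/e.png

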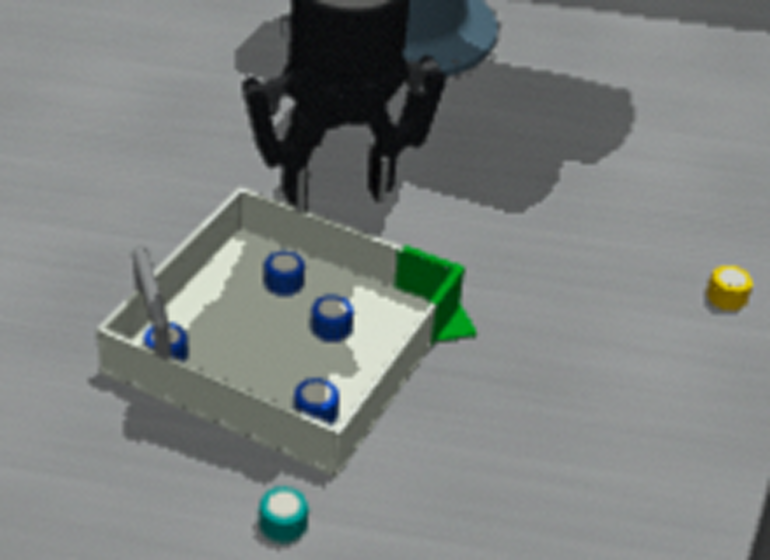

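All four caps are now inside the flat tote and the stray one is released (crop 332,316). Next I go to the bar.

send_rows --plan '[[[0,-2,0,0],[0,-5,0,0],[0,-8,0,0],[0,-11,0,0],[0.1,-13,0,0],[0.1,-13.7,0,0],[0.1,-13.7,0,0],[0.1,-13.7,0,0],[0.1,-13.7,0,0],[0.1,-13.7,0,0]]]'

```text
time: 9.9
eef_pos: [0.5301, -0.1047, 0.1474]
orientation: [[-0.892, -0.452, 0.0], [-0.452, 0.892, 0.0], [-0.0, -0.0, -1.0]]
force: [0.1, -0.4, 1.0]
gripper_width: 0.597
```

Run:
```python
from h import *
s=read_state();print(s['time'],s['eef_pos'],s['orientation'],to([.5328,-.1053,.08]))
p,d=snapshot('scene'); W=cloud('scene',d)
m=(W[...,2]>.06)&(W[...,2]<.084)&(np.hypot(W[...,0]-.533,W[...,1]+.105)<.06); q=W[m]
print(m.sum(),q.mean(0),q.min(0),q.max(0)); np.save('q.npy',q)
```

```text
9.9 [ 0.5301433  -0.10468465  0.14735703] [[-8.92092405e-01 -4.51853006e-01  4.11384163e-05]
 [-4.51853006e-01  8.92092406e-01  1.77454132e-05]
 [-4.47175871e-05 -2.75796873e-06 -9.99999999e-01]] [-0.21 -0.17  6.74]
132 [ 0.54275566 -0.10052495  0.07818207] [ 0.49521595 -0.12414576  0.06175176] [ 0.57605281 -0.08012221  0.08382413]
```

send_rows --plan '[[[-0.2,-0.2,1.5,0],[-0.2,-0.2,3.5,0],[-0.2,-0.2,5.2,0],[-0.2,-0.2,6.3,0],[-0.2,-0.2,6.7,0],[-0.2,-0.2,6.7,0],[-0.2,-0.2,6.7,0],[-0.2,-0.2,6.7,0],[-0.2,-0.2,6.7,0],[-0.2,-0.2,6.7,0]]]'

```text
time: 11.2
eef_pos: [0.533, -0.1061, 0.0805]
orientation: [[-0.892, -0.451, 0.0], [-0.451, 0.892, -0.0], [-0.0, -0.0, -1.0]]
force: [-0.3, -0.0, 0.5]
gripper_width: 0.598
```

send_rows --plan '[[[0,0,0,0],[0,0,0,0],[0,0,0,0],[0,0,0,0],[0,0,0,0],[0,0,0,0],[0,0,0,0],[0,0,0,0],[0,0,0,0],[0,0,0,0]]]' --gripper 0.0 --force 20

```text
time: 12.45
eef_pos: [0.5329, -0.106, 0.0803]
orientation: [[-0.892, -0.451, -0.0], [-0.451, 0.892, 0.0], [0.0, 0.0, -1.0]]
force: [-1.5, 1.7, 1.9]
gripper_width: 0.13
```

Run:
```python
import numpy as np
R=np.hypot(.247,.075);a=np.arctan2(.075,.247)
for t in range(0,41,4):
    b=a+np.radians(t); print(t,'y +%.2f z %.2f'%(100*(.247-R*np.cos(b)),-100*(R*np.sin(b)-.075)))
```

```text
0 y +0.00 z 0.00
4 y +0.58 z -1.70
8 y +1.28 z -3.36
12 y +2.10 z -4.97
16 y +3.02 z -6.52
20 y +4.05 z -8.00
24 y +5.19 z -9.40
28 y +6.41 z -10.72
32 y +7.73 z -11.95
36 y +9.13 z -13.09
40 y +10.60 z -14.12
```

send_rows --plan '[[[0,0.15,-0.4,0],[0,0.3,-0.8,0],[0,0.45,-1.3,0],[0,0.6,-1.7,0],[0,0.75,-2.1,0],[0,0.95,-2.5,0],[0,1.1,-2.9,0],[0,1.3,-3.4,0],[0,1.3,-3.4,0],[0,1.3,-3.4,0]]]'

```text
time: 13.7
eef_pos: [0.5272, -0.0946, 0.1144]
orientation: [[-0.892, -0.451, 0.001], [-0.451, 0.892, -0.0], [-0.0, -0.001, -1.0]]
force: [0.7, -0.9, -4.1]
gripper_width: 0.13
```

```bash
cat >> h.py <<'E'
def tilt():
    # fit plane to white tote floor/rim from green rim / floor: normal of the floor via RANSAC-ish PCA
    p,d=snapshot('scene'); W=cloud('scene',d); o=outline_of('scene','tray')
    m=cv2.erode(o[0]['mask'].astype(np.uint8),np.ones((3,3)))>0; q=W[m&(d>0)]
    best=0; rng=np.random.default_rng(0)
    for _ in range(400):
        a,b,c=q[rng.choice(len(q),3,False)]; n=np.cross(b-a,c-a); L=np.linalg.norm(n)
        if L<1e-4: continue
        n/=L; n*=np.sign(n[2]); i=abs((q-a)@n)<.003
        if n[2]>.5 and i.sum()>best: best=i.sum(); bi=i
    f=q[bi]; n=np.linalg.svd(f-f.mean(0))[2][2]; n*=np.sign(n[2])
    h=cv2.cvtColor(p,cv2.COLOR_RGB2HSV); g=cv2.inRange(h,(45,80,40),(80,255,255))>0
    g&=(abs(W[...,0]-.43)<.1)&(abs(W[...,1]-.1)<.1)&(d>0); G=W[g]
    s=read_state(); e=s['eef_pos']; u=s['orientation'][:,1]
    print('tilt',np.degrees(np.arccos(n[2])),'n',n,best,'green lowest z',np.percentile(G[:,2],[1,5]) if len(G) else '', 'farthest along diag',(G@u).max() if len(G) else '','bar', e@u, e,'t',s['time'],s['force'],s['gripper_width'])
    bl=cv2.inRange(h,(100,90,40),(130,255,255))>0; k,l,st,cc=cv2.connectedComponentsWithStats(bl.astype(np.uint8))
    for i in range(1,k):
        w=np.median(W[l==i],0)
        if st[i,4]>15 and np.hypot(w[0]-.48,w[1])<.2: print('blue',st[i],np.round(w,3))
    return p
E
python3 - <<'E'
from h import *
p=tilt(); cv2.imwrite('pics/f.png',cv2.resize(p[110:270,170:390,::-1],None,fx=3.5,fy=3.5,interpolation=cv2.INTER_CUBIC))
E
```

```text
tilt 7.967053155184581 n [-0.0646393   0.12260804  0.99034793] 1779 green lowest z [0.00102628 0.00382309] farthest along diag -0.059977912625460816 bar -0.3224328564492501 [ 0.52722337 -0.09466277  0.11435247] t 13.8 [ 0.11655985 -0.56516682 -3.19151593] 0.13080119693535658
blue [240   0   7  10  17] [ 0.393 -0.061  0.489]
blue [277   0  11  13  34] [0.379 0.019 0.489]
blue [229  21   6  10  17] [ 0.431 -0.076  0.453]
blue [255  23   8   6  17] [ 0.434 -0.018  0.458]
blue [227  26  14  10  25] [ 0.447 -0.068  0.446]
blue [253  31  11  18  58] [ 0.444 -0.015  0.439]
blue [217  37  15  16  75] [ 0.461 -0.087  0.424]
blue [263  37  14  10  46] [ 0.415 -0.006  0.421]
blue [250  38   7   7  19] [ 0.454 -0.026  0.434]
blue [231  51  11  14  39] [ 0.473 -0.061  0.406]
blue [218  54  13  14  45] [ 0.448 -0.085  0.386]
blue [236  58   8  13  35] [ 0.519 -0.039  0.409]
blue [209  69  10   9  21] [ 0.467 -0.107  0.366]
blue [181  77  18  27  92] [ 0.547 -0.146  0.364]
blue [196  85  22  21 123] [ 0.565 -0.097  0.361]
blue [228  87  17  19 111] [ 0.561 -0.038  0.364]
blue [218  91  14  10  40] [ 0.577 -0.057  0.37 ]
blue [187  99   8   7  19] [ 0.547 -0.138  0.329]
blue [210  99  17  11  55] [ 0.58  -0.069  0.351]
blue [216 110  14  15  45] [ 0.569 -0.066  0.311]
blue [199 118  20  10  48] [ 0.563 -0.097  0.288]
blue [247 177  12  12  92] [ 0.438 -0.021  0.04 ]
blue [260 190  13  13  97] [0.482 0.024 0.038]
blue [222 194   3   8  20] [ 0.529 -0.078  0.058]
blue [256 212  13  11  62] [0.568 0.032 0.046]
```

View pics/f.png

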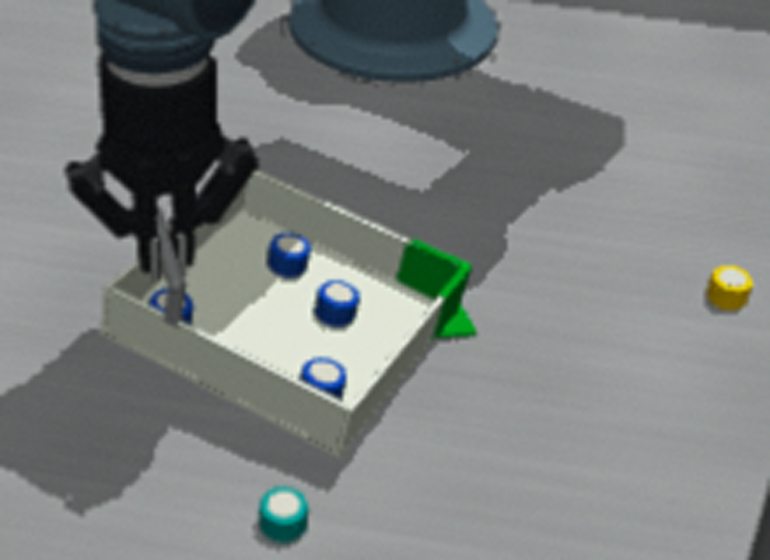

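It tilts as modelled: 8°, with the green toe on the bench. I'll continue.

send_rows --plan '[[[0,0.25,-0.5,0],[0,0.5,-1,0],[0,0.8,-1.6,0],[0,1.1,-2.1,0],[0,1.4,-2.65,0],[0,1.75,-3.15,0],[0,2.1,-3.7,0],[0,2.45,-4.2,0],[0,2.8,-4.65,0],[0,2.8,-4.65,0]]]'

```text
time: 15.05
eef_pos: [0.5145, -0.0692, 0.1612]
orientation: [[-0.892, -0.452, 0.001], [-0.452, 0.892, -0.0], [-0.0, -0.0, -1.0]]
force: [0.9, -0.5, -2.5]
gripper_width: 0.133
```

```bash
python3 - <<'E' | grep -v '0\.[234]..\]'
from h import *
tilt()
E
```

```text
tilt 20.242941129508033 n [-0.16249343  0.30547161  0.93823397] 1484 green lowest z [0.0005123  0.00467579] farthest along diag -0.055815164400235054 bar -0.2943044964172951 [ 0.51452069 -0.06950697  0.16088783] t 15.15 [ 1.15000471 -0.97567675 -2.86322645] 0.13227994455679704
blue [274 178  25  33 317] [0.455 0.067 0.045]
```

send_rows --plan '[[[0,0.55,-0.7,0],[0,1.15,-1.4,0],[0,1.75,-2.05,0],[0,2.35,-2.7,0],[0,3,-3.3,0],[0,3.7,-3.9,0],[0,4.4,-4.5,0],[0,5,-5,0],[0,5,-5,0],[0,5,-5,0]]]'

```text
time: 16.4
eef_pos: [0.4919, -0.0249, 0.2107]
orientation: [[-0.892, -0.451, -0.0], [-0.451, 0.892, -0.0], [0.0, -0.0, -1.0]]
force: [0.8, -1.6, -2.9]
gripper_width: 0.131
```

```bash
python3 - <<'E' | grep -v '0\.[234]..\]'
from h import *
p=tilt(); cv2.imwrite('pics/g.png',cv2.resize(p[100:260,190:410,::-1],None,fx=3.5,fy=3.5,interpolation=cv2.INTER_CUBIC))
E
```

```text
tilt 62.98579047023868 n [ 0.87206745 -0.1821821   0.45421146] 987 green lowest z [7.68084463e-05 3.87648259e-03] farthest along diag -0.03728217954951578 bar -0.24415105520993804 [ 0.49189889 -0.02500374  0.2106614 ] t 16.5 [ 0.34209178 -0.52947267 -3.59201598] 0.12723556140926376
blue [279 173  26  29 281] [0.45  0.082 0.058]
```

View pics/g.png

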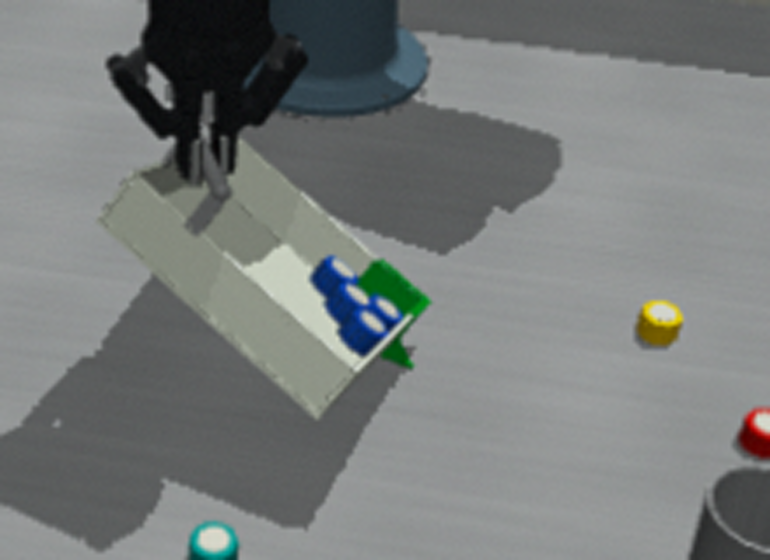

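Now about 35.6°, from the bar height. The four caps are clustered at the green corner and the toe is on the bench (the plane fit caught a side wall, so I discard it). I'll check the cap distances in the tote frame and that the bystanders haven't moved.

Run:
```python
from h import *
s=read_state(); u=s['orientation'][:,1]; u=u/np.linalg.norm(u); e=s['eef_pos']; bar=e-[0,0,.006]
t=np.arcsin(bar[2]/np.hypot(.2472,.075))-np.arctan2(.075,.2472); print('tilt',np.degrees(t),s['force'])
zt=np.array([0,0,1])*np.cos(t)+u*np.sin(t)   # tote z leans towards toe
g=u*np.cos(t)-np.array([0,0,1])*np.sin(t)    # diag towards green
x=s['orientation'][:,0]
org=bar-zt*.075+g*.10005; corner=org+g*.1358+zt*.004
print('corner',corner,'toe',org+g*.147)
for n in ['scene','top']:
    p,d=snapshot(n); W=cloud(n,d); h=cv2.cvtColor(p,cv2.COLOR_RGB2HSV)
    m=(cv2.inRange(h,(100,90,30),(130,255,255))>0)&(W[...,2]<.13)&(np.linalg.norm(W-corner,axis=2)<.22)
    Q=W[m]-corner; L=np.stack([-Q@g,Q@x,Q@zt],1)
    print(n,m.sum(),'dist max',np.percentile(np.linalg.norm(Q,axis=1),[50,90,99,100]),'diag/lat/z',L.min(0),L.max(0))
    for o in outline_of(n,'cap1')[:7]:
        w=np.median(W[o['mask']],0); q=w-corner
        if np.linalg.norm(q)<.25: print(round(o['p'],2),np.round(o['extent']),'d %.3f'%np.linalg.norm(q),np.round([-q@g,q@x,q@zt],3))
    for l in ['jar','cup']:
        for o in outline_of(n,l)[:1]: print(l,np.round(o['extent']),np.median(W[o['mask']],0).round(3))
```

```text
tilt 35.51924826690166 [ 0.34209178 -0.52947267 -3.59201598]
corner [0.42392526 0.10951107 0.00986207] toe [4.20861991e-01 1.15573060e-01 1.00004686e-04]
scene 280 dist max [0.07033733 0.07821247 0.0810606  0.08177535] diag/lat/z [ 0.00334757 -0.05160769  0.00348553] [0.07143619 0.04176314 0.02580646]
0.7 [289. 188. 303. 207.] d 0.076 [ 0.06  -0.043  0.016]
0.62 [283. 182. 294. 194.] d 0.066 [ 0.063 -0.008  0.018]
0.61 [298. 186. 303. 192.] d 0.036 [ 0.024 -0.01   0.024]
0.58 [280. 175. 292. 184.] d 0.069 [0.063 0.022 0.018]
jar [130. 131. 166. 182.] [ 0.437 -0.313  0.078]
cup [382. 232. 427. 284.] [0.661 0.353 0.079]
top 152 dist max [0.05913995 0.07624328 0.07889488 0.07933886] diag/lat/z [ 0.00314517 -0.04688153 -0.00086868] [0.06970207 0.0168027  0.02730645]
0.61 [210. 216. 216. 226.] d 0.033 [0.024 0.001 0.023]
0.45 [208. 201. 224. 218.] d 0.066 [ 0.056 -0.031  0.018]
0.45 [138. 239. 149. 256.] d 0.221 [-0.17  -0.037  0.135]
jar [338. 210. 374. 239.] [ 0.411 -0.315  0.119]
cup [114. 136. 141. 163.] [0.646 0.364 0.059]
```

send_rows --plan '[[[0,0,0,0],[0,0,0,0],[0,0,0,0],[0,0,0,0],[0,0,0,0],[0,0,0,0],[0,0,0,0],[0,0,0,0],[0,0,0,0],[0,0,0,0]]]'

```text
time: 18.15
eef_pos: [0.4919, -0.0248, 0.2108]
orientation: [[-0.892, -0.451, -0.0], [-0.451, 0.892, -0.0], [0.0, -0.0, -1.0]]
force: [0.9, -0.9, -3.9]
gripper_width: 0.129
```

Run:
```python
from h import *
s=read_state(); print(s['eef_pos'],s['force'],s['gripper_width'],abs(s['qvel']).max()); print(hand_in())
```

```text
[ 0.49186493 -0.02484607  0.21078932] [ 0.88162373 -0.85708316 -3.89133436] 0.12893580601792745 0.0029543914559028907
the job is handed in; nothing more can be done
None
```

I put the stray blue cap into the flat tote and released it. Then I pinched the tote by its bar at 20 N and tipped it over the green toe. I handed the job in at about 18 s with the arm still; no verdict came back.

**Last checks:**
- **Tilt:** about 35.5°, worked out from a bar height of about 0.205 m with the toe resting on the bench.
- **Caps:** all four are in the green corner, and every blue point seen lies within 82 mm of the inside corner (limit 100 mm).
- **Grip:** the fingers hold the bar, with an opening of 0.129 (about 11 mm, close to the bar's 12 mm) and about 4 N at the wrist.
- **Bystanders:** the jar and cup read within about 2 mm of where they started.

**What disagreed:** my plane-fit tilt check gave 63° in the last pose, because it had fitted a side wall instead of the floor. It matched the plan at 8° and 20°. For the last pose I relied on the bar height and on the picture, which shows the green toe plate on the bench.

The fingers stayed vertical because the interface does not allow them to lean. The bar turned between the pads instead, with no sign of the toe lifting.

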